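Seat a bearing block and press the greaser home on its nipple

TASK

Set the loose bearing block flat into the pocket of the holder plate with its tab in the notch, and let go of it. Then take the greaser out of its stand, press its coupler squarely onto the block's slanting nipple until the nipple snaps down, and keep it pressed: the program finishes with the gripper still holding the greaser and the nipple held down against its spring. Do not knock or shift the green-capped bottle behind the holder.

Things in the scene. Friction and masses are not known exactly. Their poses are not given: they have to be found in the camera images.
- block_center (a point): loose steel bearing block, 60 x 44 x 50 mm high (x, y, z), 0.3 to 0.6 kg; it stands on its foot. Point: the middle of the block, 25 mm above its underside. x runs along the 60 mm length, z up. A tab 8 mm long, 14 mm wide and 10 mm high sticks out at the foot of its +x end. A boss and a slanting nipple rise from its top (highest point 76 mm above the underside). Grip it across the 44 mm width (y), on the upper half of its plain side faces.
- block: the same bearing block with its nipple; origin at the centre of its underside, axes as for the block's middle
- nipple_tip (a point): domed tip of the brass nipple on the block's top: a 9 mm pin, 22 mm proud of its boss at rest. Point: the very tip, moves with the pin; z is the pin's axis pointing out of the block, 25 degrees from the block's vertical, leaning to the block's -x (away from the tab). At rest the tip is 9 mm to -x of the block's centre and 76 mm above its underside.
- nipple (a joint): how far the nipple is pushed in along its axis, 0 to 0.011 m. Sprung: the resistance is 9 N at once and 11 N at 4 mm, then it snaps through and falls to 6 N at 8 mm, and is 7 N at the stop at 11 mm; it springs all the way out when let go. A thin pin on the block's top rises 4 mm as it goes in.
- holder: flat aluminium plate screwed to the table, 116 x 96 x 6 mm, with a four-walled pocket for the block, open above: 65 mm (x) by 49 mm (y) inside, walls 8 mm high and 6 mm thick. Origin at the centre of the plate's underside, under the middle of the pocket; pocket floor 6 mm above it; z up. A 20 mm wide notch in the +x wall takes the block's tab, so the block seats when its x points along the holder's x, with its underside 6 mm above the table.
- stand: fixed round tool stand, a 42 mm tube 52 mm high on a 76 mm disc, open at the top (bore 27 mm); origin at the centre of its underside. The greaser stands in it.
- greaser_grip (a point): hand greaser, a straight round metal tool 110 mm long, 0.18 kg, standing coupler down in the stand. Point: on its axis in the middle of the 30 mm thick, 59 mm long handle, 80 mm from the open end of the coupler and 30 mm below the top; z runs along the axis, away from the coupler (up at the start). A 36 mm collar below the handle (45 to 51 mm from the coupler's end) rests on the stand's rim; the 45 mm below it hang in the stand's tube, so lift straight up by more than 50 mm.
- coupler_floor (a point): bottom of the coupler's socket, on the greaser's axis, 8 mm in from its open end. The coupler is 22 mm thick; its round socket is 13 mm wide and 8 mm deep and goes over the 9 mm nipple, whose tip then meets this point.
- greaser: the greaser as a whole; origin on its axis at the open end of the coupler, z along the axis toward the handle
- bottle: loose white screw-cap reagent bottle with a green cap, 49 mm thick, 98 mm high, standing on the table behind the holder; origin at the centre of its underside
There are look-alikes about, which are no part of the job. What is shaped like the greaser but brown or orange is not meant.

How it is judged:
On the way, in this order (a step that is already met when the one before it is completed fails the run):
1. the block is seated flat in the holder's pocket, tab in the notch, and let go (x of block_center in the frame of holder between -0.005 and 0.005 m and y of block_center in the frame of holder between -0.005 and 0.005 m and z of block_center in the frame of holder between 0.028 and 0.034 m and angle between the z axis of block_center and the z axis of holder, either way round below 0.06 rad and angle between the x axis of block_center and the x axis of holder, either way round below 0.2 rad and x of nipple_tip in the frame of holder below 0 m and contact force between the fingers and block below 0.2 N), for 0.2 s.
2. the greaser is lifted clear of its stand in the gripper (height (world z) of greaser above 0.056 m and contact force between the fingers and greaser above 1 N), for 0.1 s.
3. the coupler is square on the nipple and has pushed it past its snap (value of joint nipple above 0.0075 m and distance between coupler_floor and nipple_tip below 0.004 m and angle between the z axis of greaser_grip and the z axis of nipple_tip, either way round below 0.16 rad and contact force between greaser and block above 3 N), for 0.2 s.
At the end, for the whole second after the job is handed in: Gripper holds the greaser; coupler alone holds the nipple in over 7.5 mm (3 N or more, tip within 4 mm of the socket bottom, axes within 9 degrees); block let go, flat in the pocket (5 mm, 3 mm in height), tab in the notch; bottle upright within 30 mm of its place (all of step 1 and all of step 3 and contact force between the fingers and greaser above 1 N and velocity of joint nipple below 0.005 m/s and contact force between the arm and block below 0.2 N and angle between bottle's own z axis and vertical below 0.2 rad); the arm keeps its last pose, push and grip.
It fails at once if the bottle is knocked over or shifted by more than 30 mm (distance of bottle from where it was at the start of the episode above 0.03 m or angle between bottle's own z axis and vertical above 0.4 rad).
It also fails if it takes over 48 s, if anything falls off the work surface, if the arm or the gripper's body presses on something with over 40 N, if the wrist force passes 120 N, or if a joint passes its speed limit or range.

ROBOT

A 7-joint arm with a two-finger parallel gripper is mounted at the origin on a cart in front of the work surface, level with it; the furniture and walls round the work are solid. World frame = base frame: x ahead of the robot, y to its left, z up, the work surface at z = 0. Lengths are in m, angles in rad, forces in N, time in s.
With the tool pointing down it reaches from about 0.35 to 0.9 m from the base axis. Payload 7.2 kg.
Tool frame: the origin (TCP) lies at the very end of the fingers, on their centre line; the grasp point (between the pads) lies 19 mm behind it; z points along the fingers, y is the line along which they close (so a half turn about z gives the same grasp; the last joint's range is limited). The gripper opens to 88 mm and grips with 3 to 60 N. Pads are 20 mm wide; open, the fingers measure 115 mm over their backs; the gripper's body (75 mm by 178 mm) begins 61 mm behind the grasp point.
Start: joints at [-1.237, 0.411, -0.013, 1.596, 0.006, 1.134, -0.082], TCP at [0.244, 0.575, 0.223] pointing down, gripper open.
Joint ranges: [-2.95, 2.95], [-0.29, 1.99], [-1.47, 1.44], [0.14, 2.54], [-1.03, 4.17], [0.13, 1.85], [-2.86, 2.86]. Speed limits (rad/s): [2.39, 2.39, 3.01, 3.01, 3.14, 3.14, 3.14].

INTERFACE

Orientations are given as a 3x3 rotation matrix whose columns are the frame's x, y, z axes.
In Python, from cell import robot gives the robot as it stands. The module is installed in compiled form; this text tells all that it offers.
- The arm moves only by the shell command python3 -m creep 'ROWS'. ROWS is JSON, a list that holds one entry, the list of rows, each a list of 7 numbers: the turn, a rotation vector about the tool's x, y, z in degrees, then the shift along the tool's x, y, z in m, then the finger opening in m, from 0 to 0.0878. A call has 1 to 5 rows; each row is the pose to reach, as a shift and turn from the pose commanded when the call began, along the tool's axes at that moment; what a row does not reach only later rows make up. A row lasts 1/12 s, in which the tool goes at most 41.7 mm and 7.16 degrees, less where a joint would pass 70% of its speed; a pose out of reach is approached as far as the arm can. A call with a gripper value outside its range is refused whole. The fingers move at their own pace and stop on an object; the grip force is fixed at half the most. Time passes only in rows, so rows that repeat a pose let the fingers close. It gives the time, the measured TCP pose, the force, the opening and the grip force at its end, in the units of the state.
- robot.observe(): the state, without advancing time (a new reading comes with each control period).
- robot.grab_frame(name): name is "side" or "top" or "wrist"; returns the picture (480x640x3 uint8, red, green, blue); there is no depth.
- robot.camera_info(name): a dict with "intrinsics" (3x3 intrinsics, pixels), "k1" (the pictures are not rectified: a ray, as slopes to the right and down, at radius r is drawn at 1 + k1 r^2 times it, then the intrinsics apply), "rvec" (rotation vector, rad) and "tvec" (3), from world to camera coordinates, as OpenCV has them; the wrist camera has in their place "tool_from_camera" (4x4, takes a point from camera to tool coordinates, whose origin is the TCP and whose axes are the flange's). Camera axes: x right, y down, z forward; pixel columns grow to the right and rows downward; lengths in m; the calibration is good to about 2 mm. A picture is of the moment at which its call begins: read the wrist's pose just before it. camera_info takes no time and is no camera call.
- robot.close_job(): hands the job in; it is judged then, once.
The state is a dict: "time": time; "joints": joint angles; "qd": joint speeds; "joint_efforts": joint torques, N m; "eef_pos": TCP position; "tool_rot": TCP orientation; "force": force on the tool from outside, world axes, zero at the start; "wrist_torque": the same for the moment, N m; "finger_gap": finger opening in m; "finger_force": force on a finger pad.
Only numpy, scipy, OpenCV 4.12 (cv2) and the standard library are available. Lean on these libraries where they do the work, as an engineer would, in place of code of your own. Each camera call takes 0.05 s, during which the arm holds its last target. There are 200 camera calls.

## Working session

There is one attempt and no reset: what is moved stays moved. The work goes in short steps, Python scripts to look and compute and a shell command to move; the robot and the scene stay as the last step left them, time stands still between calls to the robot, and variables do not carry over. Pictures are saved under pics/ and viewed, at most 10 in all, crops included, and the job is handed in when it is done.

```bash
mkdir -p pics; cat > h.py <<'E'
import numpy as np, cv2
from cell import robot
def cam(n, st=None):
    c=robot.camera_info(n); K=np.array(c["intrinsics"],float); k1=c["k1"]
    if "rvec" in c:
        R=cv2.Rodrigues(np.array(c["rvec"],float))[0]; t=np.array(c["tvec"],float).ravel()
    else:
        st=st or robot.observe(); T=np.array(c["tool_from_camera"]); Rt=np.array(st["tool_rot"]); p=np.array(st["eef_pos"])
        Rc=Rt@T[:3,:3]; pc=Rt@T[:3,3]+p; R=Rc.T; t=-R@pc
    return K,np.array([k1,0,0,0.]),R,t
def ray(C,uv):
    K,D,R,t=C; q=cv2.undistortPoints(np.array([[uv]],float),K,D).ravel()
    d=R.T@np.array([q[0],q[1],1]); return -R.T@t, d/np.linalg.norm(d)
def atz(C,uv,z):
    o,d=ray(C,uv); return o+d*(z-o[2])/d[2]
def proj(C,P):
    K,D,R,t=C; return cv2.projectPoints(np.atleast_2d(np.array(P,float)),cv2.Rodrigues(R)[0],t,K,D)[0].reshape(-1,2)
def tri(obs):
    A=0;b=0
    for C,uv in obs:
        o,d=ray(C,uv); M=np.eye(3)-np.outer(d,d); A=A+M; b=b+M@o
    return np.linalg.solve(A,b)
def snap(n,f):
    im=robot.grab_frame(n); cv2.imwrite(f"pics/{f}.png",im[:,:,::-1]); return im
E
python3 - <<'E'
from h import *
s=robot.observe(); print(s["time"],s["eef_pos"],np.round(s["tool_rot"],3).tolist(),s["finger_gap"])
snap("top","top0");snap("side","side0")
for n in("top","side"):
    K,D,R,t=cam(n); print(n,K[0,0],D[0],-R.T@t,R[2])
print(robot.camera_info("wrist"))
E
```

```text
0.0 [0.24424505 0.57476137 0.22181053] [[-0.92, 0.391, -0.001], [0.391, 0.92, -0.001], [-0.0, -0.002, -1.0]] 0.08779714545175821
top 485.45089691161724 -0.01855485672953343 [ 0.51652794 -0.02487626  0.9410568 ] [ 0.08107706  0.01481906 -0.99659766]
side 478.2234016147607 -0.0470576619231689 [ 0.31070226 -0.83735958  0.64616813] [ 0.29962863  0.7955636  -0.526594  ]
{'intrinsics': array([[422.30135461,   0.        , 314.65009676],
       [  0.        , 422.30135461, 233.46211939],
       [  0.        ,   0.        ,   1.        ]]), 'k1': -0.08207785437402035, 'tool_from_camera': array([[-1.57447902e-04, -9.68816864e-01, -2.47777842e-01,
         6.70583601e-02],
       [ 9.99999876e-01, -3.53626523e-05, -4.97170965e-04,
         3.09608733e-04],
       [ 4.72905533e-04, -2.47777889e-01,  9.68816749e-01,
        -1.62753162e-01],
       [ 0.00000000e+00,  0.00000000e+00,  0.00000000e+00,
         1.00000000e+00]])}
```

View pics/top0.png

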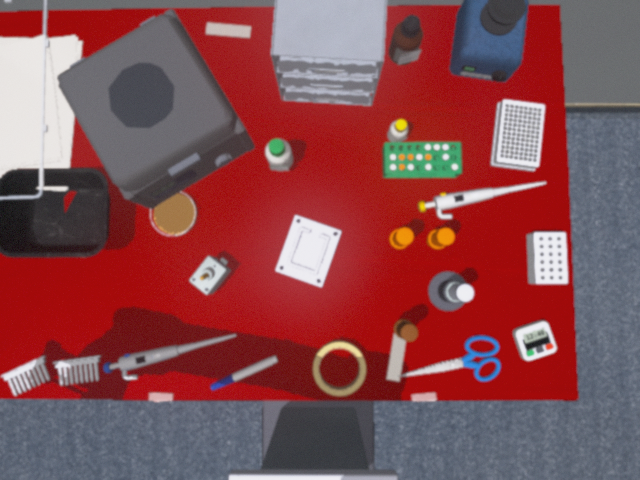

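View pics/side0.png

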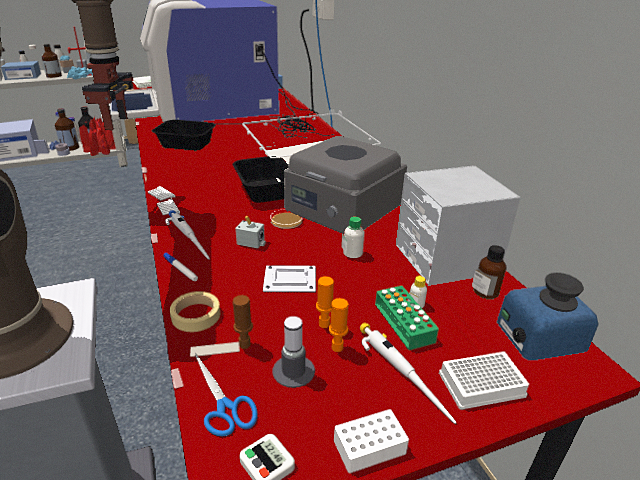

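The top view shows the block at (210,275), holder at (308,251), bottle at (278,152), and greaser in its stand at about (455,290). The side view has the block at (250,235), holder at (290,278), and greaser at (293,345). I'll zoom in on the block and holder.

```bash
python3 - <<'E'
from h import *
im=cv2.imread("pics/top0.png"); s=cv2.imread("pics/side0.png")
a=cv2.resize(im[235:310,175:255],None,fx=5,fy=5,interpolation=cv2.INTER_CUBIC)
b=cv2.resize(im[205:295,265:345],None,fx=5,fy=5,interpolation=cv2.INTER_CUBIC)
o=np.zeros((600,800,3),np.uint8); o[:375,:400]=a; o[:450,400:]=b
# below: side crop of holder
o[380:600,:400]=cv2.resize(s[215:270,225:325],(400,220))
cv2.imwrite("pics/z0.png",o)
C=cam("top")
for n,uv,z in(("block",(205,280),.05),("blockfoot",(210,275),.03),("holder",(308,251),.006),("bottlecap",(277,146),.098),("stand",(447,291),0),("greasertop",(462,293),.117)): print(n,atz(C,uv,z))
print(tri([(C,(462,293)),(cam("side"),(293,323))]))
E
```

```text
block [0.51439177 0.19490636 0.05      ]
blockfoot [0.52369494 0.19053189 0.03      ]
holder [0.56960311 0.00696595 0.006     ]
bottlecap [0.75106188 0.05864353 0.098     ]
stand [ 0.49191361 -0.26019967  0.        ]
greasertop [ 0.49153647 -0.25609183  0.117     ]
[ 0.49284171 -0.25805823  0.11150071]
```

View pics/z0.png

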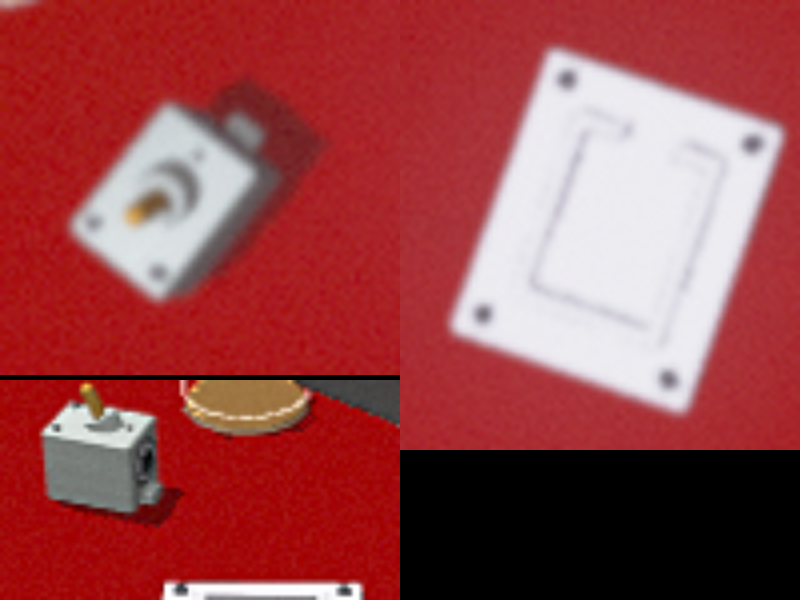

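Block corners and tab (pointing to the upper right) and holder corners (notch toward the top) are readable in the zoom. I'll compute both poses and the move to the block.

```bash
cat >> h.py <<'E'
def yawof(c): # corners order: +x end 1st two? a,b = +x end ; c,d = -x end (d under a)
    v=(c[0]+c[1]-c[2]-c[3])[:2]; return np.degrees(np.arctan2(v[1],v[0]))
def Rz(yaw): # tool down, tool y along block +-y, x along yaw
    a=np.radians(yaw); return np.array([[np.cos(a),np.sin(a),0],[np.sin(a),-np.cos(a),0],[0,0,-1.]])
from scipy.spatial.transform import Rotation as Ro
def delta(Rt,p):
    s=robot.observe(); R=np.array(s["tool_rot"]); 
    return np.round(np.degrees(Ro.from_matrix(R.T@Rt).as_rotvec()),2), np.round(R.T@(np.array(p)-s["eef_pos"]),4)
E
python3 - <<'E'
from h import *
C=cam("top")
bl=[(168,102),(258,175),(165,300),(70,228)]
B=np.array([atz(C,(u/5+175-.4,v/5+235-.4),.05) for u,v in bl]); 
# +x end: edge adjacent to tab = first two
print(B.mean(0),yawof(B),np.linalg.norm(B-np.roll(B,1,0),axis=1))
ho=[(552,48),(783,128),(688,412),(452,328)]
H=np.array([atz(C,((u-400)/5+265-.4,v/5+205-.4),.006) for u,v in ho])
print(H.mean(0),yawof(H),np.linalg.norm(H-np.roll(H,1,0),axis=1))
for y in(yawof(B),yawof(B)+180):print(delta(Rz(y),[*B.mean(0)[:2],.15]))
print(np.degrees(np.arctan2(.391,-.92)))
E
```

```text
[0.5238779  0.19015879 0.05      ] -36.98668010249386 [0.05834759 0.04315263 0.05676093 0.04425197]
[0.57102797 0.00630421 0.006     ] -19.141361219698975 [0.11506938 0.09488622 0.11541044 0.09638845]
(array([-2.0000e-02, -1.1000e-01, -1.6603e+02]), array([-0.4077, -0.2446,  0.0723]))
(array([-0.08,  0.02, 13.97]), array([-0.4077, -0.2446,  0.0723]))
156.97450799147197
```

```bash
python3 -m creep '[[[0,0,7,-0.035,-0.02,0,0.0878],[0,0,14,-0.07,-0.04,0,0.0878],[0,0,14,-0.105,-0.06,0,0.0878],[0,0,14,-0.14,-0.08,0,0.0878],[0,0,14,-0.17,-0.1,0,0.0878]]]' >/dev/null
python3 -m creep '[[[0,0,0,-0.035,-0.01,0.01,0.0878],[0,0,0,-0.07,-0.03,0.02,0.0878],[0,0,0,-0.105,-0.04,0.03,0.0878],[0,0,0,-0.14,-0.05,0.04,0.0878],[0,0,0,-0.17,-0.07,0.05,0.0878]]]'
python3 - <<'E'
from h import *
B=[.5239,.1902,.13]
print(delta(Rz(143),B))
E
```

```text
time: 0.93
eef_pos: [0.4571, 0.2572, 0.1722]
tool_rot: [[-0.798, 0.602, 0.001], [0.602, 0.798, 0.0], [-0.001, 0.001, -1.0]]
force: [0.0, 0.1, 0.0]
finger_gap: 0.0881
finger_force: 0.0
(array([ 0.06,  0.04, -0.03]), array([-0.0937, -0.0133,  0.0422]))
```

```bash
python3 -m creep '[[[0,0,0,-0.03,-0.004,0.01,0.0878],[0,0,0,-0.065,-0.01,0.025,0.0878],[0,0,0,-0.0937,-0.0133,0.0322,0.0878],[0,0,0,-0.0937,-0.0133,0.0322,0.0878],[0,0,0,-0.0937,-0.0133,0.0322,0.0878]]]'
python3 - <<'E'
from h import *
snap("wrist","w1"); s=robot.observe(); C=cam("wrist",s)
yaw=-37;a=np.radians(yaw);X=np.array([np.cos(a),np.sin(a),0]);Y=np.array([-np.sin(a),np.cos(a),0])
c=np.array([.5239,.1902,.05]); print(proj(C,[c+X*sx*.03+Y*sy*.022 for sx,sy in((1,1),(1,-1),(-1,-1),(-1,1))]))
E
```

```text
time: 1.35
eef_pos: [0.5226, 0.1895, 0.1396]
tool_rot: [[-0.796, 0.605, -0.001], [0.605, 0.796, -0.001], [0.0, -0.002, -1.0]]
force: [-0.3, -0.1, -0.4]
finger_gap: 0.0879
finger_force: 0.0
[[349.62665906 286.15107656]
 [280.78917849 286.22979926]
 [278.63289606 193.04046983]
 [351.51230957 192.93356077]]
```

View pics/w1.png

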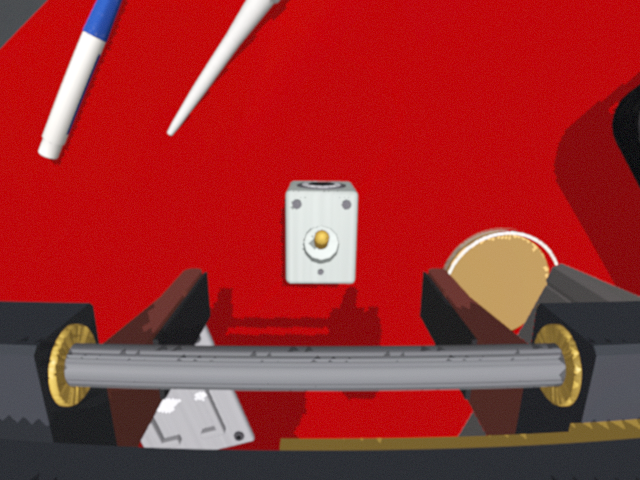

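The wrist view shows the block squarely aligned, with top corners (287,283), (356,283), (357,192) and (286,192). It sits about 6 px to the right of the estimate.

```bash
python3 - <<'E'
from h import *
C=cam("wrist")
B=np.array([atz(C,q,.05) for q in((356,283),(287,283),(286,192),(357,192))])
print(B.mean(0),yawof(B),np.linalg.norm(B-np.roll(B,1,0),axis=1))
c=B.mean(0); print(delta(Rz(yawof(B)+180),[c[0],c[1],.021]))
E
```

```text
[0.52517521 0.19418848 0.05      ] -36.86564751425665 [0.05843771 0.0440105  0.05842009 0.04284163]
(array([-0.06, -0.05, -0.22]), array([-0.0009,  0.0045,  0.1189]))
```

```bash
python3 -m creep '[[[0,0,0,-0.001,0.0045,0.03,0.0878],[0,0,0,-0.001,0.0045,0.06,0.0878],[0,0,0,-0.001,0.0045,0.09,0.0878],[0,0,0,-0.001,0.0045,0.113,0.0878],[0,0,0,-0.001,0.0045,0.1185,0.0878]]]' >/dev/null
python3 -m creep '[[[0,0,0,0,0,0,0.08],[0,0,0,0,0,0,0.06],[0,0,0,0,0,0,0.03],[0,0,0,0,0,0,0.03],[0,0,0,0,0,0,0.03]]]'
python3 -m creep '[[[0,0,0,0,0,0,0.03],[0,0,0,0,0,0,0.03],[0,0,0,0,0,0,0.03],[0,0,0,0,0,0,0.03],[0,0,0,0,0,0,0.03]]]'
```

```text
time: 2.23
eef_pos: [0.5265, 0.1949, 0.0234]
tool_rot: [[-0.798, 0.602, 0.002], [0.602, 0.798, 0.001], [-0.001, 0.002, -1.0]]
force: [-0.4, 0.5, -0.8]
finger_gap: 0.0583
finger_force: 0.0
time: 2.65
eef_pos: [0.5254, 0.1936, 0.0224]
tool_rot: [[-0.798, 0.603, -0.001], [0.603, 0.798, -0.001], [0.0, -0.001, -1.0]]
force: [-2.9, -3.3, 7.9]
finger_gap: 0.044
finger_force: 30.0
```

```bash
python3 -m creep '[[[0,0,0,0,0,-0.02,0.03],[0,0,0,0,0,-0.05,0.03],[0,0,0,0,0,-0.085,0.03],[0,0,0,0,0,-0.115,0.03],[0,0,0,0,0,-0.13,0.03]]]'
python3 - <<'E'
from h import *
print(delta(Rz(160.9),[.635,.063,.15]))
E
```

```text
time: 3.07
eef_pos: [0.5267, 0.1947, 0.1551]
tool_rot: [[-0.798, 0.602, 0.003], [0.602, 0.798, 0.002], [-0.001, 0.003, -1.0]]
force: [-0.1, 0.9, -5.8]
finger_gap: 0.0439
finger_force: 30.0
(array([  0.16,   0.11, -17.94]), array([-0.1658, -0.0398,  0.0052]))
```

```bash
python3 -m creep '[[[0,0,-4,-0.03,-0.008,0,0.03],[0,0,-9,-0.07,-0.018,0,0.03],[0,0,-13,-0.11,-0.027,0,0.03],[0,0,-17.9,-0.145,-0.035,0,0.03],[0,0,-17.9,-0.166,-0.04,0,0.03]]]'
python3 -m creep '[[[0,0,0,0,0,0,0.03],[0,0,0,0,0,0,0.03],[0,0,0,0,0,0,0.03]]]' >/dev/null
python3 - <<'E'
from h import *
snap("wrist","w2"); C=cam("wrist")
print(proj(C,[.574,.010,.006]))
E
```

```text
time: 3.48
eef_pos: [0.6357, 0.0575, 0.1512]
tool_rot: [[-0.945, 0.326, -0.0], [0.326, 0.945, -0.002], [-0.001, -0.002, -1.0]]
force: [0.4, -0.4, -4.9]
finger_gap: 0.0438
finger_force: 30.0
[[217.85380279 167.60887435]]
```

View pics/w2.png

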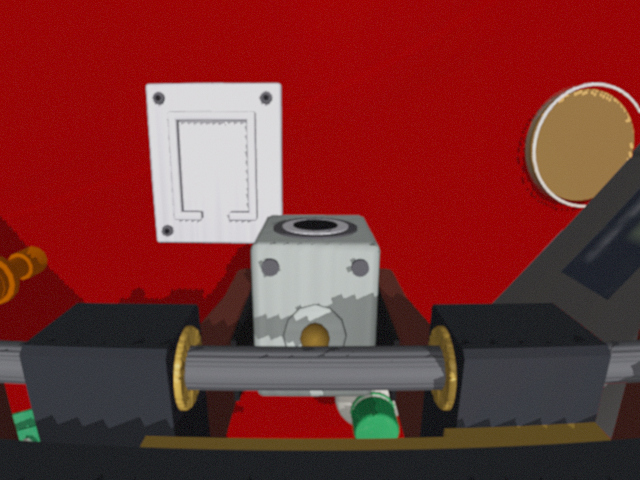

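The wrist view shows the holder plate corners at (147,84), (281,84) and (157,243), with the notch at the bottom, which is the block's tab side. The block is held level.

```bash
python3 - <<'E'
from h import *
g=cv2.imread("pics/w2.png",0).astype(np.uint8)
pts=np.array([[147,84],[281,84],[157,243],[159,98],[266,98],[167.5,230]],np.float32).reshape(-1,1,2)
r=cv2.cornerSubPix(g,pts.copy(),(4,4),(-1,-1),(3,50,.01)).reshape(-1,2); print(r)
C=cam("wrist")
A,B,D,a,b,d=[atz(C,q,.006) for q in r]
print((B+D)/2,(b+d)/2,np.linalg.norm(A-B),np.linalg.norm(A-D),np.linalg.norm(a-b),np.linalg.norm(a-d))
f=lambda v:np.degrees(np.arctan2(v[1],v[0]))
print(f(D-A),f(A-B)+90,f(d-a),f(a-b)+90)
# pocket inner corners
q=[(177,121),(247,121)]
c=(B+D)/2; y=np.mean([f(D-A),f(d-a)]); print(delta(Rz(y+180),[c[0],c[1],.06]))
E
```

```text
[[145.60626  83.8376 ]
 [280.07623  82.97636]
 [157.07245 241.55098]
 [159.       98.     ]
 [266.       98.     ]
 [167.5     230.     ]]
[0.57202651 0.00873082 0.006     ] [0.57233092 0.00803882 0.006     ] 0.09533927215879663 0.11546116646512661 0.07626424439976032 0.09643891506075188
-19.624450942652523 -19.529651983586717 -19.783403119542697 -19.79758813308834
(array([ 0.01, -0.12,  0.66]), array([ 0.0394, -0.0722,  0.0912]))
```

```bash
python3 -m creep '[[[0,0,0.5,0.015,-0.025,0,0.03],[0,0,0.5,0.03,-0.055,0.01,0.03],[0,0,0.5,0.0394,-0.072,0.03,0.03],[0,0,0.5,0.0394,-0.072,0.06,0.03],[0,0,0.5,0.0394,-0.072,0.09,0.03]]]' >/dev/null
python3 -m creep '[[[0,0,0,0,0,0,0.03],[0,0,0,0,0,0,0.03],[0,0,0,0,0,0,0.03]]]'
python3 - <<'E'
from h import *
ds=[delta(Rz(160.4),[.5722,.0084,.04]) for _ in range(1)]; print(ds)
E
```

```text
time: 4.45
eef_pos: [0.5741, 0.0085, 0.0633]
tool_rot: [[-0.942, 0.334, 0.001], [0.334, 0.942, 0.0], [-0.001, 0.001, -1.0]]
force: [0.0, 1.0, -5.5]
finger_gap: 0.044
finger_force: 30.0
[(array([0.05, 0.06, 0.07]), array([ 0.0018, -0.0008,  0.0233]))]
```

```bash
python3 -m creep '[[[0,0,0,0.001,-0.0005,0.007,0.03],[0,0,0,0.001,-0.0005,0.014,0.03],[0,0,0,0.001,-0.0005,0.02,0.03],[0,0,0,0.001,-0.0005,0.02,0.03],[0,0,0,0.001,-0.0005,0.02,0.03]]]'
python3 -m creep '[[[0,0,0,0,0,0.002,0.03],[0,0,0,0,0,0.004,0.03],[0,0,0,0,0,0.006,0.03],[0,0,0,0,0,0.006,0.03]]]'
python3 -m creep '[[[0,0,0,0,0,0.002,0.03],[0,0,0,0,0,0.004,0.03],[0,0,0,0,0,0.006,0.03],[0,0,0,0,0,0.006,0.03]]]'
```

```text
time: 4.87
eef_pos: [0.5719, 0.0072, 0.0416]
tool_rot: [[-0.942, 0.336, -0.001], [0.336, 0.942, -0.0], [0.001, -0.0, -1.0]]
force: [0.4, 0.0, -5.3]
finger_gap: 0.0439
finger_force: 30.0
time: 5.2
eef_pos: [0.572, 0.0073, 0.0356]
tool_rot: [[-0.942, 0.336, -0.0], [0.336, 0.942, 0.0], [0.0, -0.0, -1.0]]
force: [-0.4, -0.5, -5.6]
finger_gap: 0.0438
finger_force: 30.0
time: 5.53
eef_pos: [0.5719, 0.0073, 0.0295]
tool_rot: [[-0.942, 0.336, -0.001], [0.336, 0.942, -0.0], [0.001, -0.0, -1.0]]
force: [-0.2, 0.3, -5.0]
finger_gap: 0.044
finger_force: 30.0
```

```bash
python3 -m creep '[[[0,0,0,0,0,0.001,0.03],[0,0,0,0,0,0.002,0.03],[0,0,0,0,0,0.002,0.03]]]'
python3 -m creep '[[[0,0,0,0,0,0,0.05],[0,0,0,0,0,0,0.065],[0,0,0,0,0,0,0.075],[0,0,0,0,0,0,0.075],[0,0,0,0,0,0,0.075]]]'
python3 -m creep '[[[0,0,0,0,0,-0.02,0.075],[0,0,0,0,0,-0.05,0.075],[0,0,0,0,0,-0.09,0.075],[0,0,0,0,0,-0.12,0.075],[0,0,0,0,0,-0.12,0.075]]]'
python3 - <<'E'
from h import *
snap("wrist","w3"); s=robot.observe(); C=cam("wrist",s); print(s["eef_pos"])
c=np.array([.572,.008,0]);a=np.radians(-19.6);X=np.array([np.cos(a),np.sin(a),0]);Y=np.array([-np.sin(a),np.cos(a),0])
print(proj(C,[c+[0,0,.056]+X*sx*.03+Y*sy*.022 for sx,sy in((1,1),(1,-1),(-1,-1),(-1,1))]+[c-.009*X+[0,0,.082]]))
E
```

```text
time: 5.78
eef_pos: [0.5723, 0.0072, 0.0285]
tool_rot: [[-0.942, 0.336, 0.0], [0.336, 0.942, 0.0], [-0.0, 0.0, -1.0]]
force: [-2.6, 0.7, 0.4]
finger_gap: 0.0441
finger_force: 30.0
time: 6.2
eef_pos: [0.5725, 0.0073, 0.0281]
tool_rot: [[-0.942, 0.336, 0.001], [0.336, 0.942, 0.0], [-0.0, 0.0, -1.0]]
force: [0.3, 0.4, -0.9]
finger_gap: 0.0724
finger_force: 0.0
time: 6.62
eef_pos: [0.5758, 0.0072, 0.1543]
tool_rot: [[-0.942, 0.336, 0.01], [0.336, 0.942, 0.001], [-0.009, 0.004, -1.0]]
force: [1.6, -0.5, 0.8]
finger_gap: 0.0748
finger_force: 0.0
[0.57449438 0.00733877 0.15141807]
[[347.54901845 274.98192273]
 [279.71011116 275.07986947]
 [277.60890857 182.78452398]
 [349.41051303 182.71133805]
 [313.56182344 226.07634294]]
```

View pics/w3.png

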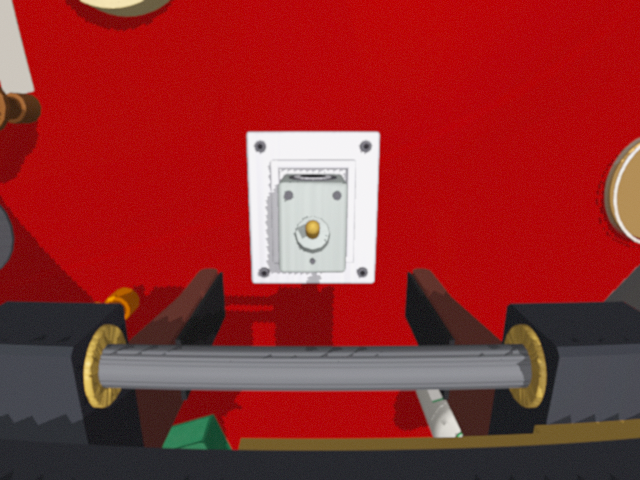

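The block is seated in the pocket with top corners (280,271), (345,271), (348,183) and (279,182). The tip at (312.5,228) is within 2 px of the prediction. Next I move to the greaser.

```bash
python3 - <<'E'
from h import *
print(atz(cam("wrist"),(312.5,227.5),.082)); print(delta(Rz(160.4),[.493,-.255,.165]))
E
```

```text
[0.56409927 0.01017509 0.082     ]
(array([ 0.18,  0.34, -0.03]), array([-0.0114, -0.2744, -0.0144]))
```

```bash
python3 -m creep '[[[0,0,0,-0.002,-0.035,-0.014,0.0878],[0,0,0,-0.003,-0.07,-0.016,0.0878],[0,0,0,-0.005,-0.11,-0.016,0.0878],[0,0,0,-0.007,-0.15,-0.016,0.0878],[0,0,0,-0.008,-0.19,-0.016,0.0878]]]' >/dev/null
python3 -m creep '[[[0,0,0,-0.0015,-0.04,0,0.0878],[0,0,0,-0.003,-0.084,0,0.0878],[0,0,0,-0.003,-0.084,0,0.0878],[0,0,0,-0.003,-0.084,0,0.0878],[0,0,0,-0.003,-0.084,0,0.0878]]]'
python3 - <<'E'
from h import *
snap("wrist","w4"); s=robot.observe(); C=cam("wrist",s); print(s["eef_pos"])
print(proj(C,[[.493,-.255,.117],[.493,-.255,0]]))
E
```

```text
time: 7.5
eef_pos: [0.4902, -0.254, 0.1629]
tool_rot: [[-0.942, 0.336, -0.001], [0.336, 0.942, 0.001], [0.002, 0.001, -1.0]]
force: [0.2, 0.2, -0.5]
finger_gap: 0.0878
finger_force: 0.0
[ 0.49072489 -0.25302554  0.1630321 ]
[[312.11131371 264.22900456]
 [312.93926709 217.20401462]]
```

View pics/w4.png

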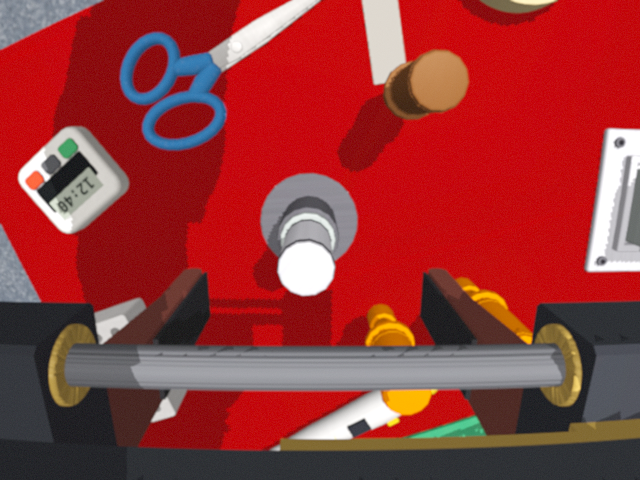

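The greaser's white top is at (306,267) and the stand disc at (309,220). The nearest orange greaser's top is at (407,395).

```bash
python3 - <<'E'
from h import *
C=cam("wrist"); g=atz(C,(306.5,267.5),.117); st=atz(C,(309,219),.004)
print(g,st,delta(Rz(160.4),[g[0],g[1],.068])); 
for o in (atz(C,(407,395),.11),atz(C,(378,318),.01)): print(o,delta(Rz(160.4),o)[1])
E
```

```text
[ 0.49371096 -0.25835994  0.117     ] [ 0.4925198  -0.25807402  0.004     ] (array([ 0.04, -0.08,  0.05]), array([-0.0047, -0.0041,  0.095 ]))
[ 0.59143684 -0.23023415  0.11      ] [-0.0874  0.0551  0.053 ]
[ 0.58807145 -0.23237104  0.01      ] [-0.085   0.0519  0.153 ]
```

```bash
python3 -m creep '[[[0,0,0,-0.004,-0.0042,0.01,0.0878],[0,0,0,-0.004,-0.0042,0.04,0.0878],[0,0,0,-0.004,-0.0042,0.07,0.0878],[0,0,0,-0.004,-0.0042,0.09,0.0878],[0,0,0,-0.004,-0.0042,0.0945,0.0878]]]'>/dev/null
python3 -m creep '[[[0,0,0,0,0,0,0.07],[0,0,0,0,0,0,0.045],[0,0,0,0,0,0,0.02],[0,0,0,0,0,0,0.01],[0,0,0,0,0,0,0.01]]]'
python3 -m creep '[[[0,0,0,0,0,0,0.01],[0,0,0,0,0,0,0.01],[0,0,0,0,0,0,0.01],[0,0,0,0,0,0,0.01],[0,0,0,0,0,0,0.01]]]'
```

```text
time: 8.38
eef_pos: [0.4937, -0.26, 0.0706]
tool_rot: [[-0.942, 0.336, 0.002], [0.336, 0.942, -0.001], [-0.002, 0.0, -1.0]]
force: [0.4, 0.5, -0.5]
finger_gap: 0.0578
finger_force: 0.0
time: 8.8
eef_pos: [0.493, -0.2598, 0.0695]
tool_rot: [[-0.942, 0.336, 0.0], [0.336, 0.942, -0.0], [-0.0, 0.0, -1.0]]
force: [0.4, -0.6, 1.1]
finger_gap: 0.0295
finger_force: 30.0
```

```bash
python3 -m creep '[[[0,0,0,0,0,-0.015,0.01],[0,0,0,0,0,-0.04,0.01],[0,0,0,0,0,-0.07,0.01],[0,0,0,0,0,-0.1,0.01],[0,0,0,0,0,-0.12,0.01]]]'
cat >> h.py <<'E'
hy=np.radians(-19.6); X=np.array([np.cos(hy),np.sin(hy),0]); Y=np.array([-np.sin(hy),np.cos(hy),0]); Z=np.array([0,0,1.])
s25,c25=np.sin(np.radians(25)),np.cos(np.radians(25)); n=-s25*X+c25*Z
T=np.array([.5638,.0106,.082])
def press(d,off=.0545):
    zt=-n; yt=Y; xt=np.cross(yt,zt); return np.stack([xt,yt,zt],1), T+n*(off+d)
E
python3 - <<'E'
from h import *
R,p=press(.07); print(R.round(2).tolist(),p,delta(R,p))
E
```

```text
time: 9.22
eef_pos: [0.4932, -0.2602, 0.1918]
tool_rot: [[-0.942, 0.336, 0.002], [0.336, 0.942, -0.001], [-0.002, -0.0, -1.0]]
force: [0.1, -0.2, -1.3]
finger_gap: 0.0299
finger_force: 30.0
[[-0.85, 0.34, 0.4], [0.3, 0.94, -0.14], [-0.42, 0.0, -0.91]] [0.51423273 0.02825011 0.19483532] (array([-1.00e-02, -2.49e+01, -4.00e-02]), array([ 0.0772,  0.2787, -0.0032]))
```

```bash
python3 -m creep '[[[0,0,0,0.01,0.03,0,0.01],[0,0,0,0.02,0.068,0,0.01],[0,0,0,0.03,0.106,0,0.01],[0,0,0,0.04,0.144,0,0.01],[0,0,0,0.05,0.18,0,0.01]]]' >/dev/null
python3 -m creep '[[[0,-6,0,0.009,0.03,-0.003,0.01],[0,-12,0,0.018,0.065,-0.003,0.01],[0,-19,0,0.027,0.0987,-0.003,0.01],[0,-25,0,0.027,0.0987,-0.003,0.01],[0,-25,0,0.027,0.0987,-0.003,0.01]]]'
python3 -m creep '[[[0,0,0,0,0,0,0.01],[0,0,0,0,0,0,0.01],[0,0,0,0,0,0,0.01]]]' >/dev/null
python3 - <<'E'
from h import *
snap("wrist","w5"); s=robot.observe(); C=cam("wrist",s)
R,p=press(.07); print(s["eef_pos"],delta(R,p)); print(proj(C,[T]))
q=proj(cam("side"),[T])[0]; print(q)
im=snap("side","s5")
w=cv2.imread("pics/w5.png"); u,v=q.astype(int); c=im[v-60:v+60,u-80:u+80,::-1]
o=np.zeros((600,800,3),np.uint8); o[:360,:480]=w[60:420,80:560]; o[360:600,480:]=cv2.resize(c,(320,240)); cv2.imwrite("pics/v5.png",o)
E
```

```text
time: 10.05
eef_pos: [0.5133, 0.0316, 0.1923]
tool_rot: [[-0.854, 0.331, 0.402], [0.301, 0.943, -0.139], [-0.425, 0.002, -0.905]]
force: [-0.2, -1.3, -0.3]
finger_gap: 0.0297
finger_force: 30.0
[0.51455362 0.02769391 0.19271104] (array([-0.06, -0.06, -0.1 ]), array([-0.0005,  0.0004, -0.0021]))
[[315.19933979 225.69295659]]
[285.30195713 248.64203618]
```

View pics/v5.png

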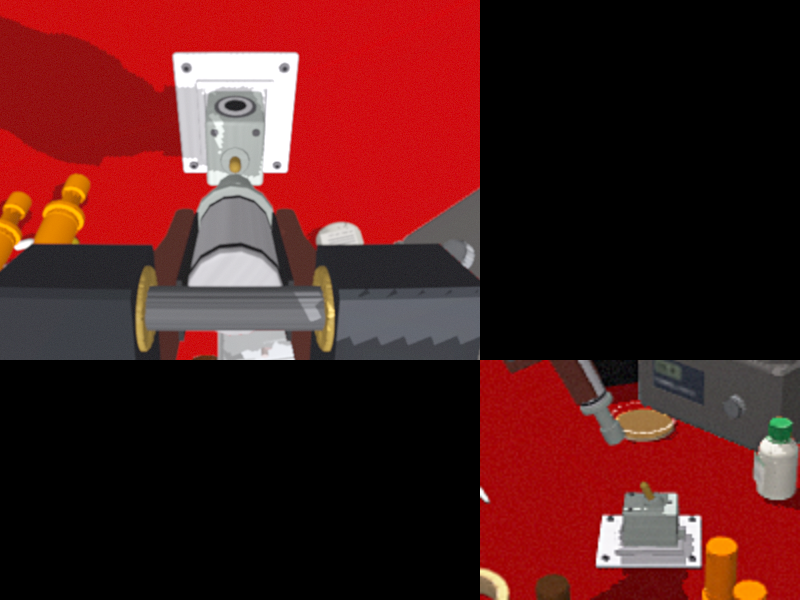

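The tilted greaser lines up with the nipple: wrist tip is about (315,226) full-frame, matching the prediction of (315.2,225.7). The bottle stands untouched. I'll advance to just before the tip.

```bash
python3 -m creep '[[[0,0,0,0,0,0.02,0.01],[0,0,0,0,0,0.035,0.01],[0,0,0,0,0,0.047,0.01],[0,0,0,0,0,0.0545,0.01],[0,0,0,0,0,0.0545,0.01]]]'>/dev/null
python3 -m creep '[[[0,0,0,0,0,0,0.01],[0,0,0,0,0,0,0.01],[0,0,0,0,0,0,0.01]]]'
python3 - <<'E'
from h import *
snap("wrist","w6"); s=robot.observe(); C=cam("wrist",s)
R,p=press(.0); Cs=cam("side"); print(delta(R,p), "tip side",proj(Cs,[T,T-n*.02]))
Rt=np.array(s["tool_rot"]);e=s["eef_pos"]+Rt[:,2]*.0625
print("coupler end side",proj(Cs,[e,e-Rt[:,2]*.02]),"wrist",proj(C,[T,e]))
im=snap("side","s6"); u,v=proj(Cs,[T])[0].astype(int)
w=cv2.imread("pics/w6.png")
o=np.zeros((400,800,3),np.uint8); o[:,:400]=cv2.resize(w[190:270,275:355],(400,400),interpolation=cv2.INTER_CUBIC)
o[:,400:]=cv2.resize(im[v-30:v+20,u-25:u+25,::-1],(400,400),interpolation=cv2.INTER_CUBIC); print(u,v); cv2.imwrite("pics/v6.png",o)
E
```

```text
time: 11.07
eef_pos: [0.536, 0.0209, 0.1437]
tool_rot: [[-0.853, 0.336, 0.399], [0.305, 0.942, -0.142], [-0.423, 0.001, -0.906]]
force: [-1.1, 0.3, -2.4]
finger_gap: 0.0294
finger_force: 30.0
(array([ 0.03,  0.04, -0.04]), array([-0.0008, -0.0004,  0.014 ])) tip side [[285.30195713 248.64203618]
 [289.26066949 255.58435424]]
coupler end side [[283.76957111 246.54678011]
 [279.70821838 239.44462258]] wrist [[313.58855844 247.78400784]
 [314.30695987 249.45372452]]
285 248
```

View pics/v6.png

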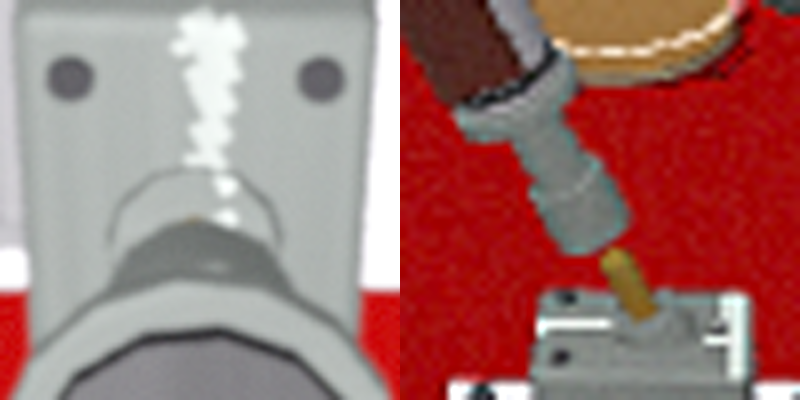

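The wrist zoom shows the coupler centred over the boss sideways. The side zoom shows the coupler axis about 0.8 mm short in +x of the nipple tip, so I shift -0.8 mm along tool x and press gently.

```bash
python3 -m creep '[[[0,0,0,-0.0008,-0.0003,0.002,0.01],[0,0,0,-0.0008,-0.0003,0.005,0.01],[0,0,0,-0.0008,-0.0003,0.008,0.01],[0,0,0,-0.0008,-0.0003,0.01,0.01],[0,0,0,-0.0008,-0.0003,0.01,0.01]]]'
python3 -m creep '[[[0,0,0,0,0,0.001,0.01],[0,0,0,0,0,0.002,0.01],[0,0,0,0,0,0.003,0.01],[0,0,0,0,0,0.003,0.01]]]'
python3 -m creep '[[[0,0,0,0,0,0.001,0.01],[0,0,0,0,0,0.002,0.01],[0,0,0,0,0,0.003,0.01],[0,0,0,0,0,0.003,0.01]]]'
```

```text
time: 11.58
eef_pos: [0.5401, 0.0187, 0.1337]
tool_rot: [[-0.854, 0.336, 0.397], [0.304, 0.942, -0.142], [-0.422, -0.001, -0.907]]
force: [-0.2, 0.2, -2.4]
finger_gap: 0.0294
finger_force: 30.0
time: 11.92
eef_pos: [0.5414, 0.0184, 0.1314]
tool_rot: [[-0.854, 0.336, 0.398], [0.304, 0.942, -0.142], [-0.422, -0.0, -0.906]]
force: [-0.3, 0.5, -1.8]
finger_gap: 0.0297
finger_force: 30.0
time: 12.25
eef_pos: [0.5428, 0.0181, 0.1292]
tool_rot: [[-0.853, 0.336, 0.399], [0.304, 0.942, -0.142], [-0.423, 0.0, -0.906]]
force: [-3.8, 0.1, 6.1]
finger_gap: 0.0295
finger_force: 30.0
```

```bash
python3 -m creep '[[[0,0,0,0,0,0.001,0.01],[0,0,0,0,0,0.002,0.01],[0,0,0,0,0,0.003,0.01],[0,0,0,0,0,0.003,0.01]]]'
python3 -m creep '[[[0,0,0,0,0,0.001,0.01],[0,0,0,0,0,0.002,0.01],[0,0,0,0,0,0.003,0.01],[0,0,0,0,0,0.003,0.01]]]'
python3 -m creep '[[[0,0,0,0,0,0.001,0.01],[0,0,0,0,0,0.002,0.01],[0,0,0,0,0,0.002,0.01],[0,0,0,0,0,0.002,0.01]]]'
```

```text
time: 12.58
eef_pos: [0.5439, 0.0177, 0.1265]
tool_rot: [[-0.853, 0.336, 0.399], [0.304, 0.942, -0.142], [-0.423, 0.0, -0.906]]
force: [-5.8, 0.9, 6.5]
finger_gap: 0.0295
finger_force: 30.0
time: 12.92
eef_pos: [0.5451, 0.0172, 0.1236]
tool_rot: [[-0.854, 0.336, 0.398], [0.304, 0.942, -0.142], [-0.423, 0.0, -0.906]]
force: [-3.3, 0.4, 3.1]
finger_gap: 0.0295
finger_force: 30.0
time: 13.25
eef_pos: [0.5459, 0.0169, 0.1217]
tool_rot: [[-0.854, 0.336, 0.398], [0.304, 0.942, -0.142], [-0.423, 0.0, -0.906]]
force: [-2.5, 0.9, 3.5]
finger_gap: 0.0297
finger_force: 30.0
```

```bash
python3 -m creep '[[[0,0,0,0,0,0.0005,0.01],[0,0,0,0,0,0.001,0.01],[0,0,0,0,0,0.001,0.01],[0,0,0,0,0,0.001,0.01]]]'
python3 -m creep '[[[0,0,0,0,0,0.0005,0.01],[0,0,0,0,0,0.001,0.01],[0,0,0,0,0,0.001,0.01],[0,0,0,0,0,0.001,0.01]]]'
```

```text
time: 13.58
eef_pos: [0.5463, 0.0168, 0.1208]
tool_rot: [[-0.854, 0.336, 0.398], [0.304, 0.942, -0.142], [-0.423, 0.0, -0.906]]
force: [-3.6, 0.7, 5.0]
finger_gap: 0.0294
finger_force: 30.0
time: 13.92
eef_pos: [0.5467, 0.0167, 0.1201]
tool_rot: [[-0.854, 0.336, 0.398], [0.304, 0.942, -0.142], [-0.423, 0.0, -0.906]]
force: [-6.3, 0.7, 8.4]
finger_gap: 0.0299
finger_force: 30.0
```

```bash
python3 -m creep '[[[0,0,0,0,0,0,0.01],[0,0,0,0,0,0,0.01],[0,0,0,0,0,0,0.01],[0,0,0,0,0,0,0.01],[0,0,0,0,0,0,0.01]]]'
python3 - <<'E'
from h import *
w=snap("wrist","w7"); im=snap("side","s7"); u,v=285,248
o=np.zeros((400,800,3),np.uint8); o[:,:400]=cv2.resize(w[140:300,235:395,::-1],(400,400),interpolation=cv2.INTER_CUBIC)
o[:,400:]=cv2.resize(im[v-45:v+45,u-30:u+60,::-1],(400,400),interpolation=cv2.INTER_CUBIC); cv2.imwrite("pics/v7.png",o)
E
```

```text
time: 14.33
eef_pos: [0.5467, 0.0167, 0.1201]
tool_rot: [[-0.854, 0.336, 0.398], [0.304, 0.942, -0.142], [-0.423, 0.0, -0.906]]
force: [-4.5, 1.7, 7.5]
finger_gap: 0.0296
finger_force: 30.0
```

View pics/v7.png

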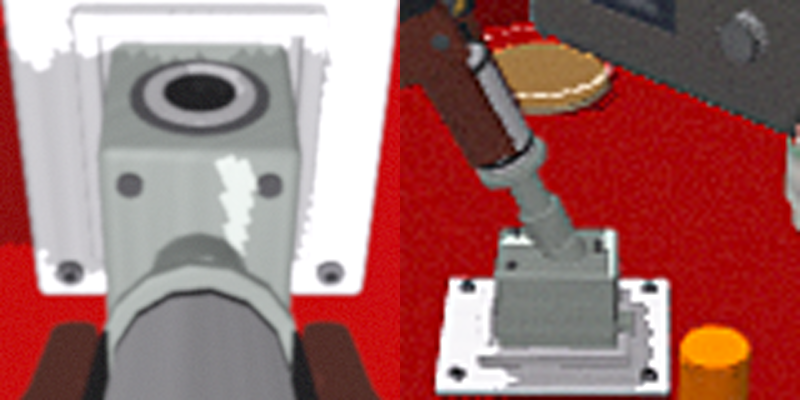

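The coupler sits squarely down on the nipple, no brass is showing, and the block is flat in the pocket. The force is steady, so I'm handing in.

```bash
python3 -c "
from cell import robot
print(robot.close_job())"
```

```text
the job is handed in; nothing more can be done
None
```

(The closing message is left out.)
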